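# Show the battery bin's contents to the desk camera

## Task

I want the small camera on the desk to see how full the rectangular battery bin is. Press that bin's steel lever all the way down so that its lid stands fully raised, keep it down for a good two seconds, then let go of the lever so that the lid closes. Leave the round bin shut.

Things in the scene. Friction and masses are not known exactly. Their poses are not given: they have to be found in the camera images.
- bin_lever: Dark steel press-down lever of the rectangular bin, sticking out of the middle of one short wall. Origin on its hinge, 95 mm above the desk, 8 mm outside the wall, 83 mm from the bin's centre. Lever up (start): x points level into the bin (lever sticks out to -x, rising 9 degrees), z up; the frame tilts with it. It turns 0.5 rad down to a hard stop; a spring returns it; nothing latches.
- bin_pad (a point): Point to press: middle of the top of the lever's flat pad (48 mm long, 44 wide, 6 thick), 79 mm out from the hinge, 110 mm above the desk when up. Pressed straight down (about 3 to 7 N) it sinks 39 mm to the stop, shifting 2 mm towards the bin. Axes as for the lever.
- bin_lid (a joint): Lid angle of the rectangular bin, rad: 0 shut, 1.15 fully raised. Bin: grey plastic, 150 long x 130 wide x 129 mm high with lid, fixed to the desk. Lid 154 x 134 mm, hinged at the wall opposite the lever, swings up away from the lever, free edge up to 260 mm above the desk. Lid turns 2.3 times as far as the lever and falls shut as the lever comes up.
- round_lid (a joint): Lid angle of the other bin, rad: 0 shut; it must stay shut. That bin is round, 132 mm across, 129 mm high, of the same grey plastic, with the same steel lever. The bins stand 0.32 to 0.62 m apart, one left and one right; either may be on either side.

How it is judged:
On the way:
1. the robot presses on the rectangular bin's lever and holds its lid raised past 0.85 rad for 1.5 s (value of joint bin_lid above 0.85 rad and contact force between any of the fingers, the arm and bin_lever above 0.5 N), for 1.5 s.
At the end, for the whole second after the job is handed in: The rectangular bin's lid is shut again (within 0.1 rad) and at rest, and the round bin's lid is shut (within 0.1 rad) (value of joint each of bin_lid, round_lid below 0.1 rad and velocity of joint bin_lid between -0.1 and 0.1 rad/s); the robot touches nothing.
It fails at once if the round bin's lid is opened (past 0.2 rad) (value of joint round_lid above 0.2 rad).
It also fails if it takes over 32 s, if anything falls off the work surface, if the arm or the gripper's body presses on something with over 40 N, if the wrist force passes 120 N, or if a joint passes its speed limit or range.

## Robot

A 7-joint arm with a two-finger parallel gripper is mounted at the origin on the work surface. World frame = base frame: x ahead of the robot, y to its left, z up, the work surface at z = 0. Lengths are in m, angles in rad, forces in N, time in s.
With the tool pointing down it reaches from about 0.35 to 0.9 m from the base axis. Payload 7.2 kg.
Tool frame: the origin (TCP) lies at the very end of the fingers, on their centre line; the grasp point (between the pads) lies 19 mm behind it (robot.hold_point_z is the distance from the TCP to the grasp point, in m); x points along the fingers, y is the direction in which the jaws open and shut, and the axes are right-handed (so a half turn about x gives the same grasp; the last joint's range is limited). The gripper opens to 88 mm and grips with 3 to 60 N. Pads are 20 mm wide; open, the fingers measure 115 mm over their backs; the gripper's body (75 mm by 178 mm) begins 61 mm behind the grasp point.
Start: joints at [1.259, 0.411, -0.013, 1.596, 0.006, 1.134, -0.082], TCP at [0.151, -0.607, 0.223] pointing down, gripper open.
Joint ranges: [-2.95, 2.95], [-0.29, 1.99], [-1.47, 1.44], [0.14, 2.54], [-1.03, 4.17], [0.13, 1.85], [-2.86, 2.86]. Speed limits (rad/s): [2.39, 2.39, 3.01, 3.01, 3.14, 3.14, 3.14].

## Interface

Orientations are given as a rotation vector (axis times angle).
In Python, from workcell import telemetry, capture, robot gives the robot as it stands.
- The arm moves only by the tool carry_out, never from a script. Its argument "rows" is text: rows parted by semicolons, each of 7 numbers parted by spaces: the turn, a rotation vector about the tool's x, y, z in degrees, then the shift along the tool's x, y, z in cm, then the opening in per cent of the stroke, from 0 (shut) to 100 (fully open). In form: wx wy wz tx ty tz gripper; .... A call has exactly 8 rows; each row shifts and turns the pose as measured when the row begins, along the tool's axes as they then stand; what a row does not reach is not made up. A row lasts 1/12 s, in which the tool goes at most 41.7 mm and 7.16 degrees, less where a joint would pass 70% of its speed; a pose out of reach is approached as far as the arm can. A call is refused whole if a number of a shift passes 4.17 or a number of a turn 7.16, either way. A call with a gripper value outside its range is refused whole. The fingers move at their own pace and stop on an object; "force" is the grip in N (left out, the last holds). Time passes only in rows, so rows that do not move let the fingers close, or fill a call up. It gives the time, the measured TCP pose, the force and the opening at its end, in the units of the state.
- telemetry.get_obs(): the state, without advancing time (a new reading comes with each control period).
- capture(name): name is "scene" or "top" or "wrist"; returns a dict with "color" (480x640x3 uint8, red, green, blue), "fx", "fy", "cx", "cy" (pixels), "k1" (the pictures are not rectified: a ray, as slopes to the right and down, at radius r is drawn at 1 + k1 r^2 times it, then the intrinsics apply), "R" (3x3) and "t" (3): a world point X has camera coordinates R X + t. Camera axes: x right, y down, z forward; pixel columns grow to the right and rows downward; lengths in m; the calibration is good to about 2 mm. A picture is of the moment at which its call begins. There is no depth.
- robot.sign_off(): hands the job in, once; it reports no verdict.
The state is a dict: "time_s": time; "joints": joint angles; "dq": joint speeds; "joint_efforts": joint torques, N m; "eef_pos": TCP position; "tool_rot": TCP orientation; "contact_force": force on the tool from outside, world axes, zero at the start; "wrist_torque": the same for the moment, N m; "width": opening from 0.0 (shut) to 1.0 (fully open).
Only numpy, scipy, OpenCV 4.12 (cv2) and the standard library are available. Lean on these libraries where they do the work, as an engineer would, in place of code of your own. Each camera call takes 0.05 s, during which the arm holds its last target. There are 200 camera calls.

## Working session

There is one attempt and no reset: what is moved stays moved. The work goes in short steps, Python scripts to look and compute and a tool call to move; the robot and the scene stay as the last step left them, time stands still between calls to the robot, and variables do not carry over. Pictures are saved under pics/ and viewed, about 8 in all and at most 12, crops included, and the job is handed in when it is done.

Besides the shell and the picture viewer there is one more tool, called after ">>>" by a JSON object that holds its "name" and its "arguments". carry_out: Moves the arm, as the interface text tells. Its arguments: {"type":"object","properties":{"rows":{"type":"string"},"force":{"type":"number"}},"required":["rows"]}

```bash
mkdir -p pics; ls
python3 - <<'E'
from workcell import telemetry, capture, robot
import cv2,numpy as np
for n in ("scene","top"):
    c=capture(n); cv2.imwrite(f"pics/{n}0.png",c["color"][:,:,::-1])
    print(n,{k:np.round(c[k],4).tolist() for k in c if k!="color"})
print(telemetry.get_obs())
E
```

```text
pics
scene {'fx': 570.112, 'fy': 570.112, 'cx': 322.0872, 'cy': 228.6007, 'k1': -0.0601, 'R': [[0.5106, 0.8595, 0.0236], [0.5083, -0.2796, -0.8145], [-0.6935, 0.4279, -0.5797]], 't': [-0.2641, -0.1936, 1.7282]}
top {'fx': 565.5725, 'fy': 565.5725, 'cx': 327.9666, 'cy': 238.8061, 'k1': -0.1597, 'R': [[-0.0614, -0.9981, 0.0064], [-0.9778, 0.0589, -0.2013], [0.2006, -0.0187, -0.9795]], 't': [-0.0173, 0.6227, 1.1707]}
{'time_s': 0.1, 'joints': array([ 1.25877254,  0.41179906, -0.01270613,  1.59693871,  0.00562358,
        1.13425631, -0.08219288]), 'dq': array([-0.0006099 , -0.00207458,  0.00097823, -0.00242468,  0.00080728,
        0.00088271,  0.00095702]), 'joint_efforts': array([ 2.83677698e-03, -5.89095390e+01,  6.43966421e-01, -2.91709650e+01,
       -5.36818919e-02,  1.45077778e-02,  7.86150213e-05]), 'eef_pos': array([ 0.15073442, -0.60610856,  0.22191504]), 'tool_rot': array([ 2.09210808,  0.25780678, -2.09270681]), 'contact_force': array([-0.56462406,  0.66424694, -0.30348199]), 'wrist_torque': array([ 0.01285614,  0.01579786, -0.00724775]), 'width': 1.000367914712793}
```

View pics/top0.png

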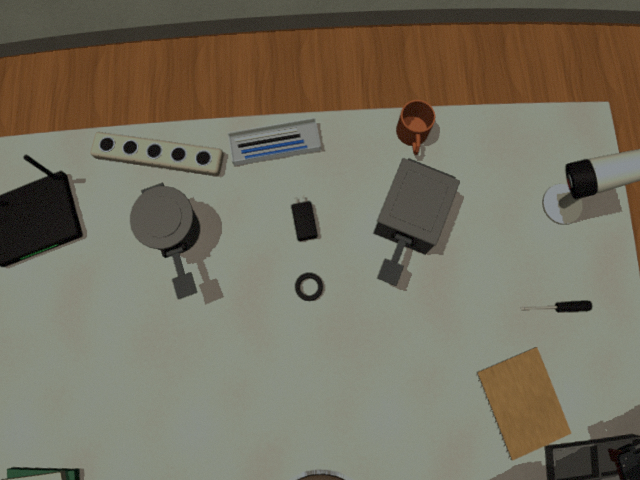

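View pics/scene0.png

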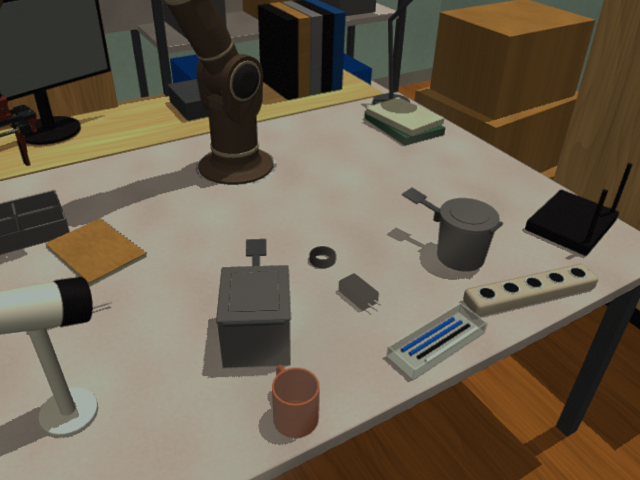

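The top view shows the rectangular bin at about (417,205) with its lever pad at about (392,272). The round bin is on the left at (163,218). In the scene view the rectangular bin's pad is at about (257,247).

```bash
cat > h.py <<'E'
import cv2,numpy as np
def ray(c,uv):
    K=np.array([[c["fx"],0,c["cx"]],[0,c["fy"],c["cy"]],[0,0,1.]])
    p=cv2.undistortPoints(np.array([[uv]],float),K,np.array([c["k1"],0,0,0.]))[0,0]
    R,t=np.array(c["R"]),np.array(c["t"])
    return -R.T@t, R.T@np.array([p[0],p[1],1])
def plane(c,uv,z):
    o,d=ray(c,uv); return o+d*(z-o[2])/d[2]
def blob(img,box,k,thr=85):
    x0,y0,x1,y1=box; g=img[y0:y1,x0:x1].max(2)
    m=cv2.morphologyEx((g<thr).astype(np.uint8),cv2.MORPH_OPEN,np.ones((k,k)))
    cs,_=cv2.findContours(m,cv2.RETR_EXTERNAL,cv2.CHAIN_APPROX_NONE)
    return [(np.round(np.array(cv2.minAreaRect(a)[0])+[x0,y0],1),cv2.minAreaRect(a)[1],cv2.contourArea(a)) for a in cs]
E
python3 - <<'E'
from workcell import capture
from h import *
T=capture("top");S=capture("scene")
print(T["color"][272,380:408].max(1),T["color"][282,400:412].max(1))
for c,box,k in((T,(370,254,415,292),11),(S,(240,232,275,262),9)):
    for b in blob(c["color"],box,k):
        print(b,plane(c,b[0],.107).round(4))
# lever stem root and lid centre (top)
for uv,z in(((417,193),.129),((404,238),.095)): print(plane(T,uv,z).round(3))
cv2.imwrite("pics/crop.png",cv2.resize(T["color"][140:310,340:480,::-1],None,fx=4,fy=3.5,interpolation=cv2.INTER_NEAREST))
E
```

```text
[ 57  57  53  57  57  55  54  54  58  54  55  56  56  55  57  56  56  52
  60  56  58  79  97 102 103  99 101  97] [ 99  99 102  99 102 105 105  98 101 138 143 142]
(array([390.5, 271.5]), (21.0, 19.0), 358.5) [ 0.5343 -0.1802  0.107 ]
(array([255.5, 247.5]), (15.0, 19.0), 284.5) [ 0.5337 -0.1786  0.107 ]
[ 0.694 -0.248  0.129]
[ 0.606 -0.217  0.095]
```

View pics/crop.png

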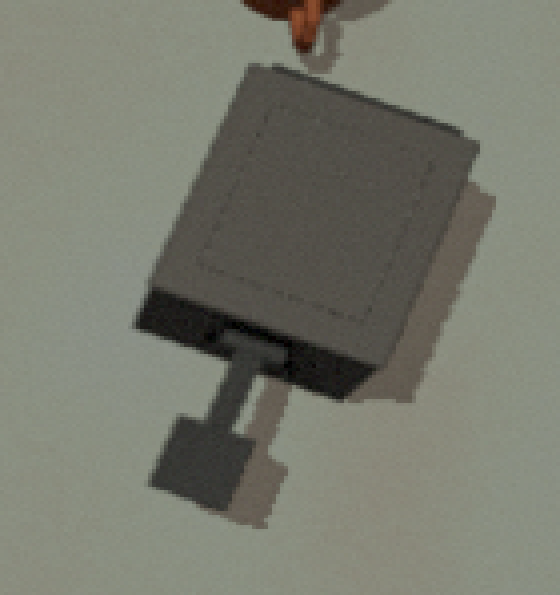

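The crop shows the lid corners at about (404,159), (460,181), (435,245) and (379,222) px in the top view. The pad is about 21 px square, centred at (391,272), and the lever points down and left.

```bash
cat > go.py <<'E'
from workcell import telemetry,robot
from scipy.spatial.transform import Rotation as Ro
import numpy as np
PAD=np.array([.534,-.179,.110])
def rel(target,yaw):
    o=telemetry.get_obs(); R=Ro.from_rotvec(o["tool_rot"])
    L=np.array([np.cos(yaw),np.sin(yaw),0]); best=None
    for s in(1,-1):
        x=np.array([0,0,-1.]); y=s*np.array([-L[1],L[0],0]); 
        w=(R.inv()*Ro.from_matrix(np.c_[x,y,np.cross(x,y)])).as_rotvec(degrees=True)
        print("turn deg",w.round(1))
    print("t",o["time_s"],"pos",o["eef_pos"].round(4),"q7",o["joints"].round(2),"F",o["contact_force"].round(1))
    print("shift cm",(100*R.inv().apply(np.array(target)-o["eef_pos"])).round(2)); print(R.as_matrix().round(2))
E
python3 - <<'E'
from workcell import capture
from h import *
import go
T=capture("top")
P=[plane(T,(340+u/4,140+v/3.5),.129) for u,v in((255,65),(480,145),(380,368),(155,288))]
c=np.mean(P,0);d=c-go.PAD
print(np.round(P,3),c.round(3),"dist",np.hypot(*d[:2]),"yaw",np.arctan2(d[1],d[0]))
for a,b in((0,3),(1,2)): e=P[a]-P[b];print(np.arctan2(e[1],e[0]),np.hypot(*e[:2]))
go.rel([.534,-.179,.2],np.arctan2(d[1],d[0]))
E
```

```text
[[ 0.772 -0.227  0.129]
 [ 0.715 -0.343  0.129]
 [ 0.58  -0.275  0.129]
 [ 0.636 -0.162  0.129]] [ 0.676 -0.251  0.129] dist 0.15924634145279634 yaw -0.47191455675892485
-0.44485496087112664 0.15135750277988894
-0.469227015155531 0.15085880816469865
turn deg [-1.39e+02 -1.00e-01  0.00e+00]
turn deg [41.  0.  0.]
t 0.25 pos [ 0.1508 -0.6063  0.2222] q7 [ 1.26  0.41 -0.01  1.6   0.01  1.13 -0.08] F [-0.2  0.3 -0.1]
shift cm [  2.25 -32.21 -47.5 ]
[[-0.    0.24 -0.97]
 [ 0.   -0.97 -0.24]
 [-1.   -0.    0.  ]]
```

>>> {"name": "carry_out", "arguments": {"rows": "0 0 0 0 -2.2 -3.3 0;0 0 0 0 -2.2 -3.3 0;0 0 0 0 -2.2 -3.3 0;0 0 0 0 -2.2 -3.3 0;0 0 0 0 -2.2 -3.3 0;0 0 0 0 -2.2 -3.3 0;0 0 0 0 -2.2 -3.3 0;0 0 0 0 -2.2 -3.3 0", "force": 20}}

```text
time_s: 0.92
eef_pos: [0.3637, -0.371, 0.2197]
tool_rot: [2.096, 0.235, -2.107]
contact_force: [0.2, -0.4, -0.3]
width: 0.429
```

>>> {"name": "carry_out", "arguments": {"rows": "6.8 0 0 0 0 0 0;6.8 0 0 0 0 0 0;6.8 0 0 0 0 0 0;6.8 0 0 0 0 0 0;6.8 0 0 0 0 0 0;6.8 0 0 0 0 0 0;0 0 0 0 0 0 0;0 0 0 0 0 0 0"}}

```text
time_s: 1.58
eef_pos: [0.3734, -0.3592, 0.2201]
tool_rot: [-1.941, 0.493, 1.944]
contact_force: [0.2, 0.2, -0.6]
width: 0.007
```

```bash
python3 -c "
import go; go.rel([.534,-.179,.16],-.465)"
```

```text
turn deg [ 1.781e+02 -0.000e+00 -1.000e-01]
turn deg [-1.9  0.1 -0. ]
t 1.5833 pos [ 0.3734 -0.3592  0.2201] q7 [ 0.73  0.24 -0.07  1.85  0.02  1.06 -1.41] F [ 0.2  0.2 -0.6]
shift cm [  5.99 -23.5   -5.53]
[[-0.   -0.48 -0.88]
 [ 0.   -0.88  0.48]
 [-1.    0.    0.  ]]
```

>>> {"name": "carry_out", "arguments": {"rows": "0 0 0 0 -3 -0.7 0;0 0 0 0 -3 -0.7 0;0 0 0 0 -3 -0.7 0;0 0 0 0 -3 -0.7 0;0 0 0 0.8 -3 -0.7 0;0 0 0 0.8 -3 -0.7 0;0 0 0 1 -3 -0.7 0;0 0 0 1 -2.5 -0.6 0"}}

```text
time_s: 2.25
eef_pos: [0.5349, -0.1784, 0.1851]
tool_rot: [-1.959, 0.481, 1.952]
contact_force: [1.3, -0.4, 0.1]
width: 0.008
```

Run:
```python
import go
from h import *
from workcell import capture
go.rel([.534,-.179,.14],-.465)
S=capture("scene"); W=capture("wrist")
cv2.imwrite("pics/a.png",np.hstack([cv2.resize(S["color"][180:400,180:400],(400,400)),cv2.resize(W["color"],(400,400))])[:,:,::-1])
```

```text
turn deg [179.2  -0.3   0.4]
turn deg [-0.8 -0.2 -0.2]
t 2.25 pos [ 0.5349 -0.1784  0.1851] q7 [ 0.38  0.35 -0.19  1.79  0.08  1.01 -1.89] F [ 1.3 -0.4  0.1]
shift cm [4.51 0.08 0.07]
[[ 0.   -0.46 -0.89]
 [-0.   -0.89  0.46]
 [-1.    0.   -0.  ]]
```

View pics/a.png

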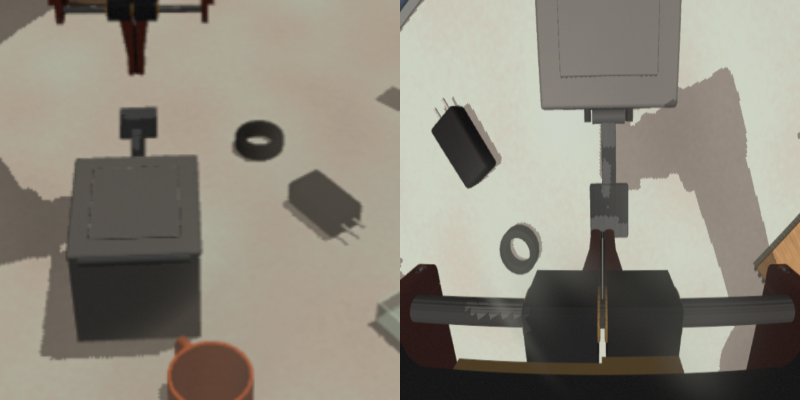

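The left half shows the shut fingers above the pad. In the wrist view on the right, the pad at about (609,210) lies straight ahead of the fingertips at (602,232), and the jaw axis is square to the lever. Pressing now.

>>> {"name": "carry_out", "arguments": {"rows": "0 0 0 1.4 0 0 0;0 0 0 1.4 0 0 0;0 0 0 1.4 0 0 0;0 0 0 1.2 0 0 0;0 0 0 0.8 0 0 0;0 0 0 0.8 0 0 0;0 0 0 0.6 0 0 0;0 0 0 0.6 0 0 0"}}

```text
time_s: 3.02
eef_pos: [0.5354, -0.1774, 0.1004]
tool_rot: [-1.975, 0.453, 1.97]
contact_force: [-3.2, 2.5, 5.8]
width: 0.008
```

```bash
python3 -c "
import go; go.rel([.535,-.179,.071],-.465)"
```

```text
turn deg [-1.791e+02  1.000e-01 -3.000e-01]
turn deg [ 0.9 -0.2 -0.1]
t 3.0167 pos [ 0.5354 -0.1774  0.1004] q7 [ 0.38  0.45 -0.19  1.86  0.11  0.83 -1.89] F [-3.2  2.5  5.8]
shift cm [ 2.94  0.16 -0.03]
[[ 0.   -0.43 -0.9 ]
 [-0.   -0.9   0.43]
 [-1.    0.   -0.  ]]
```

In contact at about 6 N. I need roughly 3 cm more.

>>> {"name": "carry_out", "arguments": {"rows": "0 0 0 0.6 0 0 0;0 0 0 0.6 0 0 0;0 0 0 0.6 0 0 0;0 0 0 0.6 0 -0.1 0;0 0 0 0.5 0 0 0;0 0 0 0.5 0 0 0;0 0 0 0.4 0 0 0;0 0 0 0.3 0 0 0"}}

```text
time_s: 3.68
eef_pos: [0.5383, -0.1788, 0.0744]
tool_rot: [-1.987, 0.45, 1.967]
contact_force: [-10.4, 4.1, 23.7]
width: 0.005
```

Run:
```python
import go
from h import *
from workcell import capture
go.rel([.535,-.179,.071],-.465)
S=capture("scene")
cv2.imwrite("pics/b.png",cv2.resize(S["color"][100:400,120:420],(600,600))[:,:,::-1])
```

```text
turn deg [-1.788e+02  1.000e-01 -9.000e-01]
turn deg [ 1.2 -0.6 -0.1]
t 3.6833 pos [ 0.5383 -0.1788  0.0744] q7 [ 0.37  0.49 -0.18  1.88  0.13  0.77 -1.89] F [-10.4   4.1  23.7]
shift cm [0.33 0.16 0.29]
[[ 0.01 -0.43 -0.9 ]
 [-0.01 -0.9   0.43]
 [-1.    0.   -0.01]]
```

View pics/b.png

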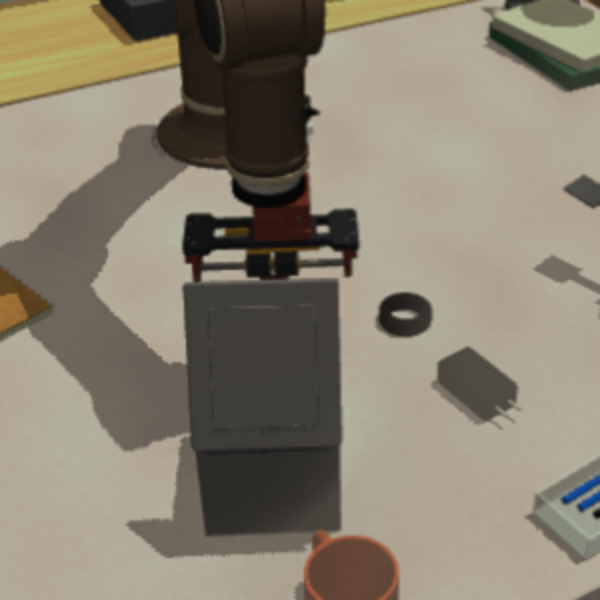

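The lid is raised, with its free edge at about (262,283) in the crop, and 24 N shows the lever is on its stop. Now I'll hold, using small down-shifts against drift.

>>> {"name": "carry_out", "arguments": {"rows": "0 0 0 0.2 0 0 0;0 0 0 0.2 0 0 0;0 0 0 0.2 0 0 0;0 0 0 0.2 0 0 0;0 0 0 0.2 0 0 0;0 0 0 0.2 0 0 0;0 0 0 0.2 0 0 0;0 0 0 0.2 0 0 0"}}

```text
time_s: 4.4
eef_pos: [0.5381, -0.1788, 0.0746]
tool_rot: [-1.998, 0.447, 1.965]
contact_force: [-8.5, 2.7, 18.8]
width: 0.006
```

Run:
```python
import go
from h import *
from workcell import capture
go.rel([.535,-.179,.071],-.465)
S=capture("scene")
L=np.array([np.cos(-.465),np.sin(-.465),0]); R,t=np.array(S["R"]),np.array(S["t"])
H=go.PAD*[1,1,0]+L*(.162+.077)+[0,0,.122]
K=np.array([[S["fx"],0,S["cx"]],[0,S["fy"],S["cy"]],[0,0,1.]])
for th in(.7,.85,1,1.15):
    X=H+.154*(-L*np.cos(th)+np.array([0,0,np.sin(th)]))
    print(th,X[2].round(3),cv2.projectPoints(X[None],cv2.Rodrigues(R)[0],t,K,np.array([S["k1"],0,0,0.]))[0].ravel().round(1))
col=S["color"][225:290,235].max(1); print(col)
```

```text
turn deg [-178.4    0.2   -1.5]
turn deg [ 1.5 -1.  -0.1]
t 4.4 pos [ 0.5381 -0.1788  0.0746] q7 [ 0.37  0.48 -0.18  1.89  0.13  0.77 -1.89] F [-8.5  2.7 18.8]
shift cm [0.35 0.15 0.28]
[[ 0.01 -0.42 -0.91]
 [-0.01 -0.91  0.42]
 [-1.    0.   -0.02]]
0.7 0.221 [251.1 238.3]
0.85 0.238 [250.4 236.3]
1 0.252 [249.7 236.1]
1.15 0.263 [249.  237.9]
[173 180 179 180 180 150  77  48  43  89 173 180 180 180 178 122  96  70
  64  66  65  64  65  65  64  63  64  65  81  66  63  64  64  63  65  64
  64  64  64  64  64  63  65  65  64  64  64  64  64  65  63  64  64  64
  64  65  63  65  65  63  63  63  63  63  64]
```

>>> {"name": "carry_out", "arguments": {"rows": "0 0 0 0.2 0 0 0;0 0 0 0.2 0 0 0;0 0 0 0.2 0 0 0;0 0 0 0.2 0 0 0;0 0 0 0.2 0 0 0;0 0 0 0.2 0 0 0;0 0 0 0.2 0 0 0;0 0 0 0.2 0 0 0"}}

```text
time_s: 5.12
eef_pos: [0.5381, -0.1789, 0.0745]
tool_rot: [-2.007, 0.444, 1.964]
contact_force: [-7.8, 3.7, 20.3]
width: 0.003
```

>>> {"name": "carry_out", "arguments": {"rows": "0 0 0 0.2 0 0 0;0 0 0 0.2 0 0 0;0 0 0 0.2 0 0 0;0 0 0 0.2 0 0 0;0 0 0 0.2 0 0 0;0 0 0 0.2 0 0 0;0 0 0 0.2 0 0 0;0 0 0 0.2 0 0 0"}}

```text
time_s: 5.78
eef_pos: [0.5381, -0.1789, 0.0745]
tool_rot: [-2.017, 0.441, 1.963]
contact_force: [-7.7, 3.5, 19.0]
width: 0.006
```

Run:
```python
import go
from h import *
from workcell import capture
go.rel([.535,-.179,.071],-.465)
S=capture("top")
L=np.array([np.cos(-.465),np.sin(-.465),0]); N=np.array([-L[1],L[0],0]);R,t=np.array(S["R"]),np.array(S["t"])
H=go.PAD*[1,1,0]+L*(.162+.077)+[0,0,.125]
K=np.array([[S["fx"],0,S["cx"]],[0,S["fy"],S["cy"]],[0,0,1.]])
im=S["color"][:,:,::-1].copy()
for th in(.7,.85,1,1.15):
    X=H+.154*(-L*np.cos(th)+np.array([0,0,np.sin(th)]))
    p=cv2.projectPoints(np.array([X+N*.067,X-N*.067]),cv2.Rodrigues(R)[0],t,K,np.array([S["k1"],0,0,0.]))[0].reshape(2,2)
    print(th,p.round(0).tolist())
cv2.imwrite("pics/c.png",cv2.resize(im[100:320,340:520],None,fx=2.7,fy=2.7))
```

```text
turn deg [-177.8    0.4   -2.5]
turn deg [ 2.2 -1.6 -0.2]
t 5.7833 pos [ 0.5381 -0.1789  0.0745] q7 [ 0.37  0.48 -0.18  1.9   0.14  0.75 -1.89] F [-7.7  3.5 19. ]
shift cm [0.34 0.14 0.29]
[[ 0.02 -0.41 -0.91]
 [-0.02 -0.91  0.41]
 [-1.    0.   -0.03]]
0.7 [[388.0, 192.0], [452.0, 219.0]]
0.85 [[392.0, 182.0], [457.0, 209.0]]
1 [[396.0, 172.0], [462.0, 199.0]]
1.15 [[401.0, 160.0], [467.0, 188.0]]
```

View pics/c.png

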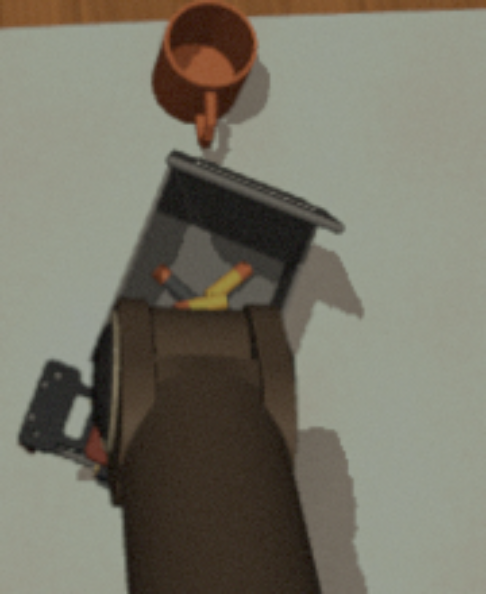

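The open bin shows its batteries. The lid's free-edge corners are at about (404,157) and (466,184) px, which matches the 1.15 rad prediction. I'll hold once more, then release gently.

>>> {"name": "carry_out", "arguments": {"rows": "0 0 0 0.2 0 0 0;0 0 0 0.2 0 0 0;0 0 0 0.2 0 0 0;0 0 0 0.2 0 0 0;0 0 0 0.2 0 0 0;0 0 0 0.2 0 0 0;0 0 0 0.2 0 0 0;0 0 0 0.2 0 0 0"}}

```text
time_s: 6.5
eef_pos: [0.538, -0.179, 0.0744]
tool_rot: [-2.027, 0.439, 1.962]
contact_force: [-8.9, 3.7, 19.2]
width: 0.009
```

>>> {"name": "carry_out", "arguments": {"rows": "0 0 0 -0.5 0 0 0;0 0 0 -0.5 0 0 0;0 0 0 -0.5 0 0 0;0 0 0 -0.5 0 0 0;0 0 0 -0.6 0 0 0;0 0 0 -0.6 0 0 0;0 0 0 -0.6 0 0 0;0 0 0 -0.8 0 0 0"}}

```text
time_s: 7.17
eef_pos: [0.5368, -0.1789, 0.1252]
tool_rot: [-2.03, 0.437, 1.962]
contact_force: [0.4, -0.0, 0.6]
width: 0.008
```

>>> {"name": "carry_out", "arguments": {"rows": "0 0 0 -0.8 0 0 0;0 0 0 -1 0 0 0;0 0 0 -1.2 0 0 0;0 0 0 -1.5 0 0 0;0 0 0 -1.5 0 0.5 0;0 0 0 -1.5 0 0.5 0;0 0 0 -1 0 0.5 0;0 0 0 0 0 0 0"}}

```text
time_s: 7.83
eef_pos: [0.5199, -0.1713, 0.2185]
tool_rot: [-2.031, 0.438, 1.961]
contact_force: [0.7, 0.4, 0.7]
width: 0.006
```

>>> {"name": "carry_out", "arguments": {"rows": "0 0 0 0 0 1 0;0 0 0 0 0 1 0;0 0 0 0 0 1 0;0 0 0 0 0 0 0;0 0 0 0 0 0 0;0 0 0 0 0 0 0;0 0 0 0 0 0 0;0 0 0 0 0 0 0"}}

```text
time_s: 8.5
eef_pos: [0.4877, -0.1575, 0.2146]
tool_rot: [-2.027, 0.438, 1.965]
contact_force: [0.8, -0.7, -0.8]
width: 0.01
```

Run:
```python
import go
from h import *
from workcell import capture
go.rel([.535,-.179,.11],-.465)
S=capture("scene")
cv2.imwrite("pics/d.png",S["color"][:,:,::-1])
```

```text
turn deg [-177.3    0.6   -2.9]
turn deg [ 2.7 -1.9 -0.4]
t 8.5 pos [ 0.4877 -0.1575  0.2146] q7 [ 0.39  0.22 -0.21  1.89  0.07  1.01 -1.84] F [ 0.8 -0.7 -0.8]
shift cm [10.63 -0.04 -4.85]
[[ 0.03 -0.41 -0.91]
 [-0.02 -0.91  0.41]
 [-1.    0.01 -0.03]]
```

View pics/d.png

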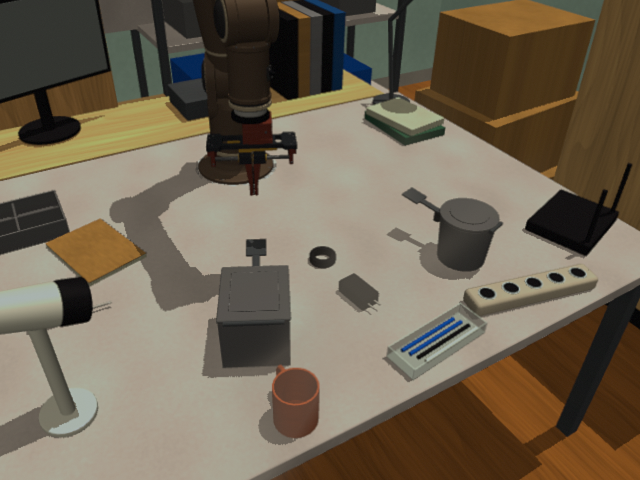

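The rectangular lid is shut at (254,293) and its lever is back up at (257,247). The round bin is shut at (468,215), and the gripper hangs clear at (254,190).

```bash
python3 -c "
from workcell import robot; print(robot.sign_off())"
```

```text
the job is handed in; nothing more can be done
None
```

The job is done and handed in. I pressed the rectangular bin's lever to its stop with the shut fingers, held it there for about 2.8 s, then let it up and backed the gripper off.

- **While held:** the wrist read 19–24 N upward, well above the lever's 3–7 N, so it was against the stop. In the top view the lid's free edge matched the 1.15 rad prediction to about 4 pixels, and the batteries were visible.
- **One small mismatch:** the fingertips stopped at 74.5 mm instead of the expected 71 mm. They were pressing about 4 mm closer to the hinge than the pad's middle, which would explain part of it.
- **After release:** the last picture at 8.5 s shows both bins shut and the lever back up. The tool was about 10 cm clear of everything, with only about 1 N of noise on the force reading.

I judged both lids shut by eye from that picture; no joint values were available to confirm it. No check failed.

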